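# Fit the drip cup and hold the contact grill open

## Robot

A 7-joint arm with a two-finger parallel gripper is mounted at the origin on a cart in front of the work surface, level with it; the furniture and walls round the work are solid. World frame = base frame: x ahead of the robot, y to its left, z up, the work surface at z = 0. Lengths are in mm, angles in rad, forces in N, time in s.
With the tool pointing down it reaches from about 400 to 875 mm from the base axis. Payload 4.4 kg.
Tool frame: the origin (TCP) lies at the very end of the fingers, on their centre line; the grasp point (between the pads) lies ctrl.grip_point_offset behind it (ctrl.grip_point_offset is the distance from the TCP to the grasp point, in mm); z points along the fingers, y is the line along which they close (so a half turn about z gives the same grasp; the last joint's range is limited). The gripper opens to 85 mm and grips with 20 to 120 N. Pads are 22 mm wide; open, the fingers measure 114 mm over their backs; the gripper's body (76 mm by 85 mm) begins 54 mm behind the grasp point. The pads swing forward as they close: fully open they stand 13 mm farther back than shut.
Start: joints at [-1.291, 0.628, 0.038, 1.517, -0.027, 0.996, -0.02], TCP at [220.294, 611.546, 231.313] pointing down, gripper open.
Joint ranges: [-3.06, 3.06], [-0.37, 2.12], [-1.25, 1.32], [0.18, 2.47], [-1.1, 4.24], [0.23, 1.98], [-2.94, 2.94]. Speed limits (rad/s): [2.57, 2.57, 3.14, 3.14, 3.14, 3.14, 3.14].

## Interface

Orientations are given as [roll, pitch, yaw] about the fixed x, y, z axes, in that order (R = Rz(yaw) Ry(pitch) Rx(roll)).
In Python, from cell import read_state, cams, ctrl, models gives the robot as it stands. The module is installed in compiled form; this text tells all that it offers.
- The arm moves only by the tool move_tool, called after "Emit:" by a JSON object that holds its "fn" and its "kwargs". Schema: {"type":"object","properties":{"ticks":{"type":"object","properties":{"x":{"type":"array","items":{"type":"number"},"minItems":1,"maxItems":12},"y":{"type":"array","items":{"type":"number"},"minItems":1,"maxItems":12},"z":{"type":"array","items":{"type":"number"},"minItems":1,"maxItems":12},"wx":{"type":"array","items":{"type":"number"},"minItems":1,"maxItems":12},"wy":{"type":"array","items":{"type":"number"},"minItems":1,"maxItems":12},"wz":{"type":"array","items":{"type":"number"},"minItems":1,"maxItems":12},"finger_gap":{"type":"array","items":{"type":"number"},"minItems":1,"maxItems":12}},"additionalProperties":false,"required":["x","y","z","wx","wy","wz","finger_gap"]},"only":{"type":"string"},"quiet":{"type":"boolean"},"lines":{"type":"string"}},"required":["ticks"],"additionalProperties":false}. ticks is an object with one list for each field, all of the same length, 1 to 12, a row being the entries at one place: x, y, z (the shift in units of 5 mm), wx, wy, wz (a rotation vector in units of 0.05 rad), finger_gap (the finger opening in mm); each row shifts and turns the commanded pose from where the row before left it, along the tool's axes as they then stand; what a row does not reach is not made up. A row lasts 1/10 s, in which the tool goes at most 50 mm and 0.15 rad, less where a joint would pass 70% of its speed; a pose out of reach is approached as far as the arm can. The fingers move at their own pace and stop on an object; the grip force is fixed at half the most. Time passes only in rows, so rows that do not move let the fingers close. The tool returns the time, the measured TCP pose, the force, the opening and the grip force at its end. only (a regular expression) keeps the lines of the reply that match it, lines (a string "A,B") keeps lines A to B, and quiet returns only ok. Input that does not fit is refused with a message, and nothing moves.
- read_state(): the state, without advancing time (a new reading comes with each control period).
- cams.get_image(name): name is "scene" or "top" or "wrist"; returns (picture, depth): 400x640x3 uint8, blue, green, red; 400x640 float32, mm along the optical axis (not along the pixel's ray), 0 where there is no reading.
- cams.calibration(name): a dict with "fx", "fy", "cx", "cy" (pixels), "rvec" (rotation vector, rad) and "tvec" (3), from world to camera coordinates, as OpenCV has them; the wrist camera has in their place "hand_eye" (4x4, takes a point from camera to tool coordinates, whose origin is the TCP and whose axes are the flange's). Camera axes: x right, y down, z forward; pixel columns grow to the right and rows downward; lengths in mm; the calibration is good to about 2 mm. A picture is of the moment at which its call begins: read the wrist's pose just before it. calibration takes no time and is no camera call.
- ctrl.finish_job(): hands the job in; it is judged then, once.
Trained networks look in the newest picture that a camera, given by its name, has taken for a name from the list of things; names that differ only in an ending like _2 or _b are one class to them, and where a whole thing is asked for, a point or a joint stands for the part that bears it (a point fixed in the world has none). Each returns a list of dicts, best first, with "confidence" (0 to 1); they miss things now and then, are a little off and sometimes report something else, mostly with a low value. They report only what shows in the picture. A call takes as long as a camera call. They do not tell look-alikes from the thing itself.
- models.search_frame(thing, camera): "extent" ([left, top, right, bottom] in pixels, round what is visible of it).
- models.mark_of(thing, camera): "position" ([column, row] in pixels: a listed point, or the origin of a listed thing).
The state is a dict: "clock": time; "qpos": joint angles; "qd": joint speeds; "tau": joint torques, N m; "eef_pos": TCP position; "tool_rot": TCP orientation; "force": force on the tool from outside, world axes, zero at the start; "torque": the same for the moment, N m; "width": finger opening in mm; "gripper_force": force on a finger pad.
Only numpy, scipy, OpenCV 4.12 (cv2) and the standard library are available. Lean on these libraries where they do the work, as an engineer would, in place of code of your own. Each camera call takes 0.05 s, during which the arm holds its last target. There are 200 camera calls.

## Task

Get the contact grill ready: of the three metal drip cups, stand the one that fits properly into the cup holder on the grill's side, fully down, and let go of it while the lid is still shut. Then take the lid by its handle, raise it to 45 degrees from closed and finish there, still holding it with the fingers, because it falls shut by itself. Leave the other two cups and the things around standing where they are.

Things in the scene. Friction and masses are not known exactly. Their poses are not given: they have to be found in the camera images.
- grill: Steel contact grill, fixed. Base 220 mm deep (its x), 200 mm wide (its y), 55 mm high; 95 mm high with the lid shut. Origin: centre of the underside, on the worktop; x points from front to the hinge at the back, y to its left, z up; turned by up to 0.25 rad. The cup holder stands out on its right (-y) side.
- lid_hinge (a point): Point on the lid's hinge line, mid-width, 60 mm above the worktop, at [105, 0, 60] mm in the grill's frame; the hinge line runs along the grill's y. Axes as the grill's.
- lid_handle (a point): Centre of the lid's handle: black round bar, 18 mm diameter, 40 mm long, along the grill's y, both flat ends free (pinch them from above); a neck 14 mm wide joins its middle to the lid's front edge 40 mm behind. From the hinge point it lies at [-255, 0, 15] mm with the lid shut, 75 mm above the worktop. Turns with the lid; axes as the grill's when shut.
- grill_lid (a joint): Lid angle in rad: 0 shut (level), growing as the front rises about the hinge line; stop at 1.45; 45 degrees is 0.785. The lid (about 0.6 kg, 206 mm deep, 200 mm wide, 28 mm thick) has a free hinge, no spring or catch: about 3 N at the handle lifts it, and it falls shut when released.
- cup_socket (a point): Centre of the cup holder's inner floor: black round socket, 49 mm inside, 62 mm outside diameter, rim 24 mm and floor 5 mm above the worktop, open above. At [-40, -165, 5] mm in the grill's frame, 65 mm from its side; a drain lip 53 mm high reaches 20 mm out toward it, so fingers have more room along the grill's x than along its y. Axes as the grill's.
- cup_small: Plain round bare-metal drip cup, open at the top, slightly tapered: 36 mm outside diameter at the rim, 34 mm at the foot, 60 mm tall, 3 mm wall, about 60 g, standing upright and loose. Origin: centre of its underside; z is up its axis. Too small for the holder: rattles in it.
- cup_medium: Plain round bare-metal drip cup, open at the top, slightly tapered: 46 mm outside diameter at the rim, 44 mm at the foot, 60 mm tall, 3 mm wall, about 60 g, standing upright and loose. Origin: centre of its underside; z is up its axis. The one that fits the holder; seated, its underside is on the holder's floor and 41 mm of it stand above the holder's rim.
- cup_large: Plain round bare-metal drip cup, open at the top, slightly tapered: 56 mm outside diameter at the rim, 54 mm at the foot, 60 mm tall, 3 mm wall, about 60 g, standing upright and loose. Origin: centre of its underside; z is up its axis. Too large: does not enter the holder.
- pepper_mill: Dark wooden pepper mill, 58 mm in diameter, 130 mm tall, standing loose at the back; a bystander. Origin: centre of its underside.
- salt_shaker: Clear salt shaker with a grey top, 44 mm in diameter, 90 mm tall, standing loose at the back; a bystander. Origin: centre of its underside.
- teaspoon: Metal teaspoon 132 x 26 x 9 mm, lying loose on the worktop between the cups and the grill; a bystander. Origin: centre of its underside.
There are look-alikes about, which are no part of the job. What is shaped like the cup_medium but orange or turquoise is not meant.

How it is judged (in metres and radians):
On the way:
1. the fitting cup stands fully down in the holder, released, with the lid still shut (horizontal distance between cup_medium and cup_socket below 0.006 m and z of cup_medium in the frame of cup_socket between -0.004 and 0.004 m and angle between cup_medium's own z axis and vertical below 0.12 rad and contact force between the fingers and cup_medium below 0.1 N and value of joint grill_lid below 0.08 rad), for 0.2 s.
At the end, for the whole second after the job is handed in: The medium cup is upright in the holder (within 6 mm of its centre, 4 mm of its floor, 7 degrees), not touched; the fingers hold the lid still at 45 degrees, give or take 7; the other cups, mill, shaker and teaspoon are within 40 mm of where they stood (horizontal distance between cup_medium and cup_socket below 0.006 m and z of cup_medium in the frame of cup_socket between -0.004 and 0.004 m and angle between cup_medium's own z axis and vertical below 0.12 rad and contact force between the fingers and cup_medium below 0.1 N and value of joint grill_lid between 0.663 and 0.907 rad and velocity of joint grill_lid between -0.1 and 0.1 rad/s and contact force between the fingers and grill above 0.5 N and distance of each of cup_small, cup_large, pepper_mill, salt_shaker, teaspoon from where it was at the start of the episode below 0.04 m); the arm keeps its last pose, push and grip.
It fails at once if another cup or a bystander is shifted by more than 40 mm or knocked over (distance of any of cup_small, cup_large, pepper_mill, salt_shaker, teaspoon from where it was at the start of the episode above 0.04 m or angle between any of cup_small, cup_large, pepper_mill, salt_shaker's own z axis and vertical above 0.6 rad).
It also fails if it takes over 64 s, if anything falls off the work surface, if the arm or the gripper's body presses on something with over 40 N, if the wrist force passes 120 N, or if a joint passes its speed limit or range.

## Working session

There is one attempt and no reset: what is moved stays moved. The work goes in short steps, Python scripts to look and compute and a tool call to move; the robot and the scene stay as the last step left them, time stands still between calls to the robot, and variables do not carry over. Pictures are saved under pics/ and viewed, at most 10 in all, crops included, and the job is handed in when it is done.

```bash
mkdir -p pics; cat > h.py <<'E'
import numpy as np, cv2
from scipy.spatial.transform import Rotation as R
from cell import read_state, cams, ctrl, models
def w2c(n):
    c=cams.calibration(n); K=np.array([[c['fx'],0,c['cx']],[0,c['fy'],c['cy']],[0,0,1.]])
    if n=='wrist':
        s=read_state(); T=np.eye(4); T[:3,:3]=R.from_euler('xyz',s['tool_rot']).as_matrix(); T[:3,3]=s['eef_pos']
        M=np.linalg.inv(T@np.array(c['hand_eye'])); return K,M[:3,:3],M[:3,3]
    return K,cv2.Rodrigues(np.array(c['rvec'],float))[0],np.array(c['tvec'],float).ravel()
def ray(n,px,z):
    "world point on pixel ray at height z"
    K,Rm,t=w2c(n); d=Rm.T@np.linalg.solve(K,[px[0],px[1],1.]); o=-Rm.T@t
    return o+d*(z-o[2])/d[2]
def cloud(n,dep):
    K,Rm,t=w2c(n); v,u=np.mgrid[:400,:640]
    p=np.stack([(u-K[0,2])/K[0,0]*dep,(v-K[1,2])/K[1,1]*dep,dep],-1)
    return (p-t)@Rm
def proj(n,P):
    K,Rm,t=w2c(n); q=K@(Rm@np.asarray(P,float)+t); return q[:2]/q[2]
E
python3 - <<'E'
from h import *
ims=[]
print(ctrl.grip_point_offset, read_state())
for n in ['scene','top']:
    im,d=cams.get_image(n); np.savez(f'{n}.npz',im=im,d=d); cv2.imwrite(f'pics/{n}0.png',im)
    for t in ['grill','lid_handle','cup_socket','lid_hinge','cup_medium','cup_small','cup_large','teaspoon','pepper_mill','salt_shaker']:
        m=models.mark_of(t,n)
        print(n,t,[(np.round(x['position']).tolist(),round(x['confidence'],2)) for x in m[:5]],
          [np.round(ray(n,x['position'],{'lid_handle':75,'cup_socket':5,'lid_hinge':60}.get(t,0))[:2]).tolist() for x in m[:5]])
    print([ (np.round(x['extent']).tolist(),round(x['confidence'],2)) for x in models.search_frame('cup_medium',n)])
E
```

```text
18.700000000000003 {'clock': 0.0, 'qpos': array([-1.29081854,  0.62933402,  0.03840759,  1.51840151, -0.02697913,
        0.99631558, -0.01998746]), 'qd': array([-0.00067025, -0.00045264,  0.00014371,  0.00029662, -0.00083583,
       -0.00162972, -0.00091711]), 'tau': array([ 2.02513929e-04, -5.63420534e+01,  1.22689292e+00, -1.93450874e+01,
        1.11441925e-02,  1.04713466e-02,  1.03055774e-05]), 'eef_pos': array([220.04400436, 610.93139059, 230.38561464]), 'tool_rot': array([-3.13965139e+00,  2.31543853e-05,  2.79586584e+00]), 'force': array([ 0.81581277,  0.7621841 , -0.02940733]), 'torque': array([ 0.0183982 ,  0.01174435, -0.02056969]), 'gripper_force': 0.0, 'width': 85.43433775123036}
scene grill [([289.0, 185.0], 0.69)] [[605.0, 65.0]]
scene lid_handle [([240.0, 188.0], 0.72)] [[453.0, 65.0]]
scene cup_socket [([315.0, 221.0], 0.89)] [[573.0, -94.0]]
scene lid_hinge [([312.0, 154.0], 0.56)] [[698.0, 76.0]]
scene cup_medium [([362.0, 212.0], 0.72), ([386.0, 254.0], 0.69), ([361.0, 289.0], 0.66), ([358.0, 234.0], 0.6)] [[694.0, -143.0], [642.0, -285.0], [527.0, -322.0], [633.
[... 763 characters left out ...]
5.0], [579.0, -87.0]]
top lid_hinge [([390.0, 230.0], 0.41), ([242.0, 271.0], 0.29)] [[544.0, -240.0], [453.0, 75.0]]
top cup_medium [([424.0, 239.0], 0.97), ([401.0, 188.0], 0.91), ([349.0, 168.0], 0.71), ([364.0, 197.0], 0.6)] [[530.0, -325.0], [648.0, -275.0], [692.0, -155.0], [624.0, -190.0]]
top cup_small [([390.0, 232.0], 0.52)] [[545.0, -248.0]]
top cup_large [([412.0, 283.0], 0.63)] [[430.0, -296.0]]
top teaspoon [] []
top pepper_mill [([359.0, 134.0], 0.95)] [[774.0, -177.0]]
top salt_shaker [([319.0, 130.0], 0.79)] [[784.0, -82.0]]
[([414.0, 229.0, 442.0, 249.0], 0.75), ([357.0, 182.0, 379.0, 206.0], 0.72), ([389.0, 174.0, 422.0, 201.0], 0.66), ([338.0, 149.0, 358.0, 176.0], 0.65)]
```

```bash
python3 - <<'E'
from h import *
a=np.load('scene.npz')['im'];b=np.load('top.npz')['im']
A=cv2.resize(a[120:320,220:420],(600,600),interpolation=2)
B=cv2.resize(b[100:310,200:460],(780,600) if 0 else (743,600),interpolation=2)
cv2.imwrite('pics/a.png',A);cv2.imwrite('pics/b.png',B)
d=np.load('top.npz')['d'];P=cloud('top',d)
# medium candidates: rims + colors
for c in [(424,239),(401,188),(349,168),(364,197),(390,231),(412,283)]:
    w=ray('top',c,0)[:2]; m=(np.hypot(*(P[...,:2]-w).transpose(2,0,1))<45)&(P[...,2]>52)&(P[...,2]<70)
    q=P[m]; (cx,cy),r=cv2.minEnclosingCircle(q[:,:2].astype(np.float32)); print(c,m.sum(),round(cx),round(cy),'r',round(r,1),b[m].mean(0).round())
# lid orientation
m=(np.abs(P[...,2]-95)<6)&(np.hypot(P[...,0]-600,P[...,1]-70)<200)
print('lid',cv2.minAreaRect(P[m][:,:2].astype(np.float32)),m.sum(),np.median(P[m][:,2]))
E
```

```text
(424, 239) 116 528 -327 r 23.1 [ 66. 110. 158.]
(401, 188) 111 643 -283 r 23.1 [151. 147. 148.]
(349, 168) 106 691 -150 r 22.9 [147. 150.  83.]
(364, 197) 108 626 -195 r 22.9 [ 80. 125. 170.]
(390, 231) 82 545 -246 r 17.8 [151. 147. 148.]
(412, 283) 150 429 -295 r 28.0 [141. 136. 138.]
lid ((601.3323974609375, 74.55558776855469), (203.335693359375, 196.45382690429688), 2.4856388568878174) 8453 92.53986175507147
```

View pics/a.png

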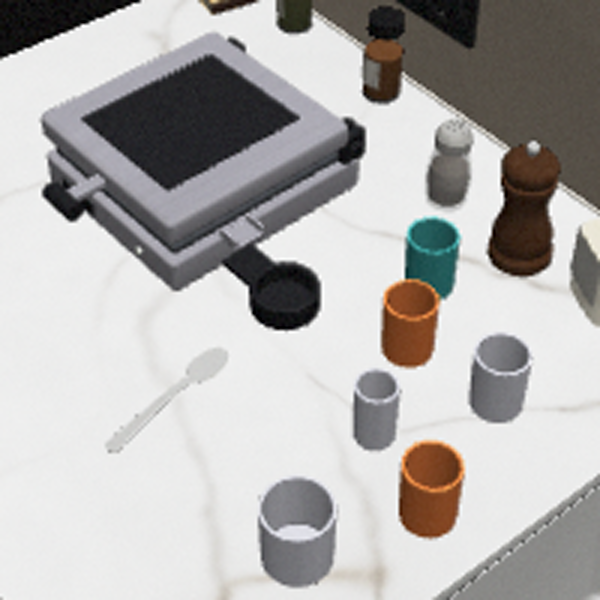

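View pics/b.png

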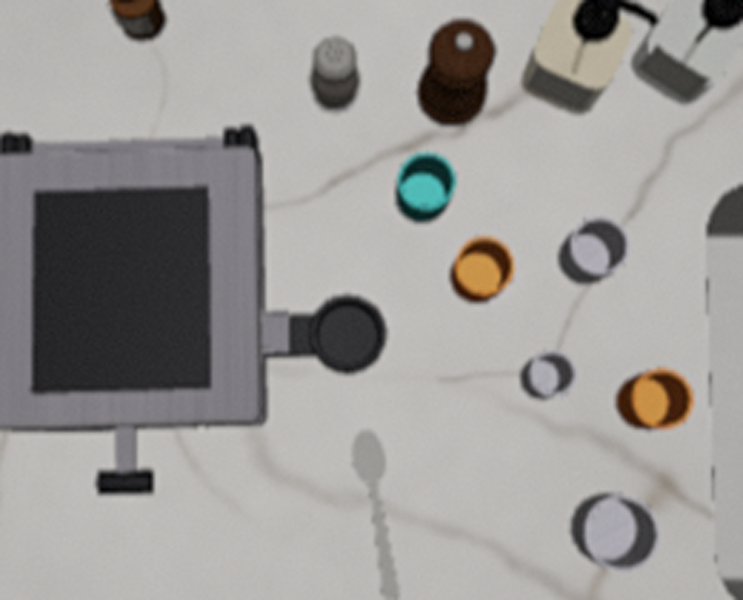

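The four medium-sized cups in the top picture are orange (424,239), orange (364,197), turquoise (349,168) and bare metal (401,188). The other two metal cups are the small one at (390,231), r 18, and the large one at (412,283), r 28. I choose the bare-metal cup at (401,188), r 23, at world (643,-283). I'll move over it and check it with the wrist camera.

Careful with the scale: shifts go in units of 5 mm and turns go in units of 0.05 rad. That gives: -29 mm is -5.8.

Emit:
{"fn": "move_tool", "kwargs": {"ticks": {"x":[-5.8,-5.8,-5.8,-5.8,-5.8,-5.8,-5.8,-5.8,-5.8,-5.8,-5.8,-5.8],"y":[-5.8,-5.8,-5.8,-5.8,-5.8,-5.8,-5.8,-5.8,-5.8,-5.8,-5.8,-5.8],"z":[0,0,0,0,0,0,0,0,0,0,0,0],"wx":[0,0,0,0,0,0,0,0,0,0,0,0],"wy":[0,0,0,0,0,0,0,0,0,0,0,0],"wz":[0,0,0,0,0,0,0,0,0,0,0,0],"finger_gap":[85,85,85,85,85,85,85,85,85,85,85,85]}}}

```text
clock: 2.4
eef_pos: [430.4, 164.7, 231.6]
tool_rot: [3.141, 0.001, 2.796]
force: [0.5, 0.2, -0.7]
width: 85.0
gripper_force: 0.0
```

Emit:
{"fn": "move_tool", "kwargs": {"ticks": {"x":[-5.8,-5.8,-5.8,-5.8,-5.8,-5.8,-5.8,-5.8,-5.8,-5.8,-5.8,0],"y":[-5.8,-5.8,-5.8,-5.8,-5.8,-5.8,-5.8,-5.8,-5.8,-5.8,-5.8,0],"z":[0,0,0,0,0,0,0,0,0,0,0,0],"wx":[0,0,0,0,0,0,0,0,0,0,0,0],"wy":[0,0,0,0,0,0,0,0,0,0,0,0],"wz":[0,0,0,0,0,0,0,0,0,0,0,2.8],"finger_gap":[85,85,85,85,85,85,85,85,85,85,85,85]}}}

```text
clock: 3.6
eef_pos: [622.0, -250.2, 231.0]
tool_rot: [-3.137, 0.004, 2.646]
force: [-0.6, -1.0, 0.4]
width: 85.3
gripper_force: 0.0
```

Emit:
{"fn": "move_tool", "kwargs": {"ticks": {"x":[0,0,0,0,0,0,0,0,0],"y":[0,0,0,0,0,0,0,0,0],"z":[0,0,0,0,0,0,0,0,0],"wx":[0,0,0,0,0,0,0,0,0],"wy":[0,0,0,0,0,0,0,0,0],"wz":[2.8,2.8,2.8,2.8,2.8,2.8,2.8,0,0],"finger_gap":[85,85,85,85,85,85,85,85,85]}}}

```text
clock: 4.5
eef_pos: [621.8, -241.9, 231.2]
tool_rot: [-3.141, 0.0, 1.679]
force: [0.3, -0.1, -0.2]
width: 84.9
gripper_force: 0.0
```

```bash
python3 - <<'E'
from h import *
s=read_state();print(s['eef_pos'],s['tool_rot'],s['qpos'])
im,d=cams.get_image('wrist');cv2.imwrite('pics/w1.png',im)
P=cloud('wrist',d);np.save('w1.npy',P)
print(proj('wrist',[643,-283,60]),[(x['position'],x['confidence']) for x in models.mark_of('cup_medium','wrist')])
m=(np.hypot(P[...,0]-643,P[...,1]+283)<40)&(P[...,2]>52)&(P[...,2]<70)
if m.sum()>5:print(cv2.minEnclosingCircle(P[m][:,:2].astype(np.float32)),P[m][:,2].mean())
# socket rim & handle from both fixed cameras
for n in ['scene','top']:
    D=np.load(n+'.npz');P=cloud(n,D['d']);dark=D['im'].max(-1)<70
    m=dark&(np.hypot(P[...,0]-576,P[...,1]+90)<38)&(P[...,2]>17)&(P[...,2]<32)
    print(n,'rim',cv2.minEnclosingCircle(P[m][:,:2].astype(np.float32)),m.sum(),P[m][:,2].mean())
    m=dark&(np.hypot(P[...,0]-453,P[...,1]-70)<40)&(P[...,2]>65)&(P[...,0]<480)
    print('handle',cv2.minAreaRect(P[m][:,:2].astype(np.float32)),P[m][:,2].max())
E
```

```text
[ 621.76690259 -241.85412567  231.20577575] [-3.14138253e+00  1.01994572e-05  1.67938091e+00] [ 0.09653285  0.68755222  0.41743503  1.47154153 -0.30164049  1.04652423
  0.68986159]
[336.22099206 214.87789587] [([333.3, 197.6], 0.93), ([330.7, 133.2], 0.7)]
((642.5679931640625, -282.7754211425781), 23.118545532226562) 58.300609865712964
scene rim ((573.4368896484375, -87.84454345703125), 35.432037353515625) 182 22.156925837911192
handle ((460.6781005859375, 65.6150131225586), (40.27004623413086, 24.807432174682617), 88.89747619628906) 85.70093185116363
top rim ((574.9642333984375, -85.78540802001953), 33.60896301269531) 201 22.316243170053585
handle ((458.2593688964844, 67.9395980834961), (14.365988731384277, 37.145057678222656), 1.1527795791625977) 86.32066520724653
```

View pics/w1.png

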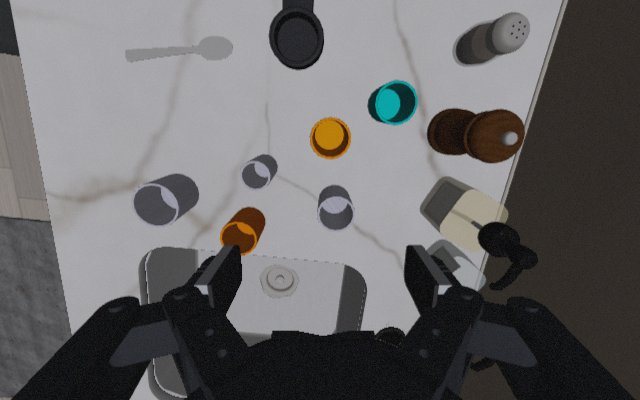

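The bare-metal medium cup is at (335,207), rim r 23, and both cameras put it at about (642.6,-282.8). The turquoise and orange cups are at (393,103), (330,138) and (240,232). I'll check the clearance to the tall dispenser at (465,215) before going down.

```bash
python3 - <<'E'
from h import *
for n,P in [('w',np.load('w1.npy')),('t',cloud('top',np.load('top.npz')['d'])),('s',cloud('scene',np.load('scene.npz')['d']))]:
    q=P[(P[...,2]>75)&(P[...,2]<230)&(np.abs(P[...,0]-690)<130)&(P[...,1]<-215)&(P[...,1]>-400)]
    if n=='w': q=q[q[:,0]>705]
    if len(q):
        r=np.hypot(q[:,0]-643,q[:,1]+283); i=r.argsort()[:400:80]; print(n,len(q),q[i].round(),r.min())
E
```

```text
w 4621 [[ 758. -277.   79.]
 [ 763. -268.   77.]
 [ 767. -267.   76.]
 [ 767. -253.   76.]
 [ 773. -268.   78.]] 114.74682620484337
t 1099 [[ 759. -277.   77.]
 [ 771. -245.   75.]
 [ 784. -269.   77.]
 [ 788. -293.  161.]
 [ 791. -278.   76.]] 116.49450932689331
s 944 [[ 757. -273.   77.]
 [ 777. -268.   78.]
 [ 784. -291.  159.]
 [ 788. -286.  163.]
 [ 791. -278.  134.]] 114.4489579850863
```

Emit:
{"fn": "move_tool", "kwargs": {"ticks": {"x":[-2.86,-2.86,-2.86,0,0],"y":[1.08,1.08,1.1,0,0],"z":[0,0,0,0,0],"wx":[0,0,0,0,0],"wy":[0,0,0,0,0],"wz":[0,0,0,0,0],"finger_gap":[85,85,85,85,85]}}}

```text
clock: 5.1
eef_pos: [642.0, -282.9, 231.0]
tool_rot: [-3.141, -0.001, 1.676]
force: [-0.1, -0.1, 0.3]
width: 85.0
gripper_force: 0.0
```

Emit:
{"fn": "move_tool", "kwargs": {"ticks": {"x":[0,0,0,0,0,0,0,0,0],"y":[0.12,0,0,0,0,0,0,0,0],"z":[8,8,8,6,4,4,3.6,0,0],"wx":[0,0,0,0,0,0,0,0,0],"wy":[0,0,0,0,0,0,0,0,0],"wz":[0,0,0,0,0,0,0,0,0],"finger_gap":[85,85,85,85,85,85,85,85,85]}}}

```text
clock: 6.0
eef_pos: [643.1, -282.6, 23.5]
tool_rot: [-3.142, -0.0, 1.676]
force: [0.4, -0.2, 0.5]
width: 85.1
gripper_force: 0.0
```

Emit:
{"fn": "move_tool", "kwargs": {"ticks": {"x":[0,0,0,0,0,0,0,0],"y":[0,0,0,0,0,0,0,0],"z":[0,0,0,0,0,0,0,0],"wx":[0,0,0,0,0,0,0,0],"wy":[0,0,0,0,0,0,0,0],"wz":[0,0,0,0,0,0,0,0],"finger_gap":[30,30,30,30,30,30,30,30]}}}

```text
clock: 6.8
eef_pos: [643.6, -283.3, 24.7]
tool_rot: [3.14, 0.001, 1.676]
force: [-1.4, 0.4, 6.8]
width: 44.6
gripper_force: 60.9
```

To row units: -10 mm is -2, -35 mm is -7.

Emit:
{"fn": "move_tool", "kwargs": {"ticks": {"x":[0,0,0,0,0,6,7,6,0,0],"y":[0,0,0,0,0,-2,-2,-2,0,0],"z":[-2,-6,-7,-7,-7,-4,0,0,0,0],"wx":[0,0,0,0,0,0,0,0,0,0],"wy":[0,0,0,0,0,0,0,0,0,0],"wz":[0,0,0,0,0,0,0,0,0,0],"finger_gap":[30,30,30,30,30,30,30,30,30,30]}}}

```text
clock: 7.8
eef_pos: [603.5, -191.0, 189.0]
tool_rot: [3.141, 0.0, 1.677]
force: [0.5, -0.2, -0.3]
width: 44.8
gripper_force: 61.3
```

```bash
python3 - <<'E'
from h import *
s=read_state();print(s['eef_pos'],s['tool_rot'],s['width'],s['gripper_force'])
im,d=cams.get_image('wrist');cv2.imwrite('pics/w2.png',im);P=cloud('wrist',d);np.savez('w2.npz',P=P,im=im)
print(proj('wrist',[575,-90,24]),[(x['position'],x['confidence'],ray('wrist',x['position'],5)) for x in models.mark_of('cup_socket','wrist')])
m=(im.max(-1)<75)&(np.hypot(P[...,0]-575,P[...,1]+90)<42)&(P[...,2]>19)&(P[...,2]<30)
q=P[m]; q=q[q[:,1]<-82]
from scipy.optimize import least_squares
print(m.sum(),len(q),q[:,2].mean())
f=least_squares(lambda c:np.hypot(q[:,0]-c[0],q[:,1]-c[1])-28,[575,-90],loss='soft_l1'); print(f.x,f.fun.std())
E
```

```text
[ 603.49172235 -191.02272125  189.03259853] [3.14070080e+00 3.25921929e-04 1.67719452e+00] 44.8183463211131 61.339575913734734
[304.80942079  80.42600085] [([305.3, 85.9], 0.88, array([574.79930037, -94.35539636,   5.        ])), ([321.0, 230.1], 0.67, array([ 609.3723033 , -261.55879338,    5.        ]))]
1096 625 23.271187663908005
[575.96930964 -92.13528767] 1.7591198978129456
```

View pics/w2.png

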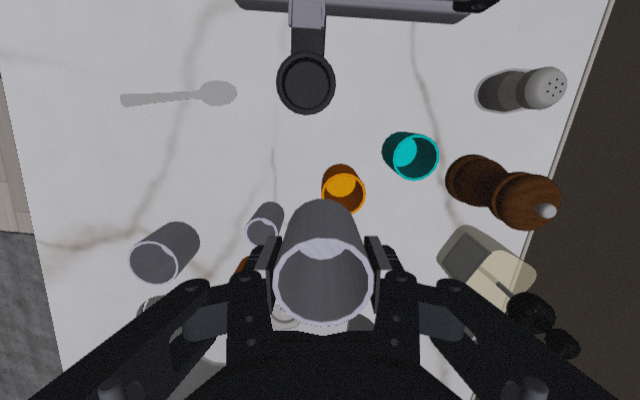

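The cup is held upright at (322,280) and the socket is at (306,82). I'll measure the cup's rim and the socket in this same picture.

```bash
python3 - <<'E'
from h import *
D=np.load('w2.npz');P=D['P'];im=D['im']
v,u=np.mgrid[:400,:640]
m=(np.abs(u-322)<53)&(v>195)&(v<330)&(P[...,2]>215)&(P[...,2]<232)&(im.min(-1)>90)
q=P[m]; print(m.sum(),q[:,2].mean(),cv2.minEnclosingCircle(q[:,:2].astype(np.float32)))
# image-based: ellipse of bright rim / dark socket
g=(im.max(-1)<80).astype(np.uint8); sub=np.zeros_like(g); sub[45:125,265:350]=g[45:125,265:350]
# vs. model circle: fit centre by silhouette of outer rim (z=24, r=31), lower part only
from scipy.optimize import least_squares
pts=[]
for col in range(278,336,2):
    r=np.nonzero(sub[:,col])[0]
    if len(r): pts.append((col,r.max()+.5))
for row in range(72,100,2):
    c=np.nonzero(sub[row])[0]
    pts+= [(c.min()-.5,row),(c.max()+.5,row)]
import cell
w=np.array([ray('wrist',p,24)[:2] for p in pts]); f=least_squares(lambda c:np.hypot(*(w-c[:2]).T)-c[2],[575,-90,31],loss='soft_l1'); print(f.x,f.fun.std())
print(ray('wrist',(322.5,0),24)*0, [ (np.round(ray('wrist',x,224)).tolist()) for x in [(272,280),(373,280),(322,242),(322,326)]])
E
```

```text
1788 223.9456420272986 ((603.9522705078125, -193.14332580566406), 25.01801109313965)
[576.10910665 -93.42968264  30.14847472] 0.31943215900832744
[ 0. -0.  0.] [[581.0, -192.0, 224.0], [626.0, -187.0, 224.0], [601.0, -172.0, 224.0], [606.0, -214.0, 224.0]]
```

To row units: 20 mm is 4, 9 mm is 1.8.

Emit:
{"fn": "move_tool", "kwargs": {"ticks": {"x":[2.2,2.2,2.2,2.14,0,0,0,0],"y":[-1.2,-1.2,-1.2,-1,0,0,0,0],"z":[0,2,4,6,6,1.8,0,0],"wx":[0,0,0,0,0,0,0,0],"wy":[0,0,0,0,0,0,0,0],"wz":[0,0,0,0,0,0,0,0],"finger_gap":[30,30,30,30,30,30,30,30]}}}

```text
clock: 8.7
eef_pos: [576.5, -151.6, 90.3]
tool_rot: [3.14, 0.001, 1.675]
force: [-0.6, -0.5, -0.3]
width: 44.9
gripper_force: 61.4
```

```bash
python3 - <<'E'
from h import *
s=read_state();print(s['eef_pos'])
im,d=cams.get_image('wrist');P=cloud('wrist',d);np.savez('w3.npz',P=P,im=im)
cv2.imwrite('pics/w3.png',cv2.resize(im[0:330,180:460],(509,600)))
z=P[...,2]
t=s['eef_pos']
m=(np.hypot(P[...,0]-t[0],P[...,1]-t[1])<32)&(np.abs(z-(t[2]+35.5))<4)
q=P[m][:,:2]
def ring(q,c0,ri,ro):
    g=np.arange(-8,8.1,.5); best=[]
    for a in g:
        for b in g:
            r=np.hypot(q[:,0]-c0[0]-a,q[:,1]-c0[1]-b); best.append((((r>ri)&(r<ro)).sum(),c0[0]+a,c0[1]+b))
    n=max(best)[0]; B=np.array([x for x in best if x[0]>=n-max(2,.01*n)]); return len(q),n,B[:,1:].mean(0),np.ptp(B[:,1:],0)
print('cup',ring(q,t[:2],19,24))
m=(np.hypot(P[...,0]-576,P[...,1]+92)<36)&(np.abs(z-24)<3.5)
q=P[m]; print('rim z',np.median(q[:,2])); print('sock',ring(q[:,:2],(576,-92),24,31.5))
print('mark',[(x['position'],x['confidence'],ray('wrist',x['position'],5).round(1)) for x in models.mark_of('cup_socket','wrist')])
E
```

```text
[ 576.49204043 -151.55422481   90.25699239]
cup (3216, np.int64(2772), array([ 576.90870709, -150.13755815]), array([1., 1.]))
rim z 23.820628970763337
sock (2166, np.int64(2160), array([575.75, -91.5 ]), array([0.5, 0. ]))
mark [([331.8, 130.0], 0.79, array([578.4, -90.5,   5. ]))]
```

View pics/w3.png

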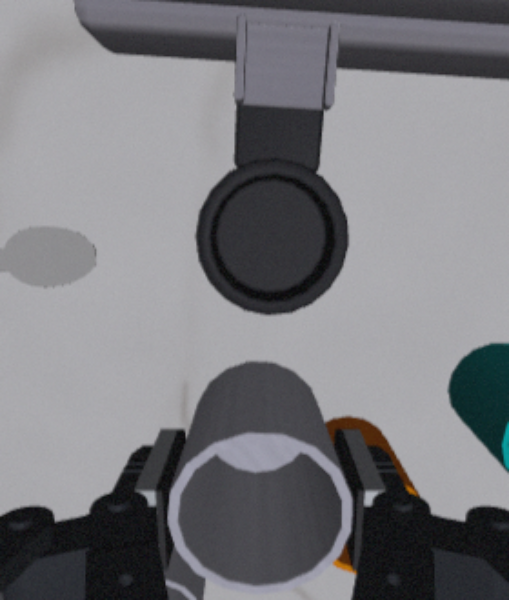

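```bash
python3 - <<'E'
from h import *
D=np.load('w3.npz');P=D['P'];im=D['im'].copy();t=read_state()['eef_pos']
q=P[230:340,262:385].reshape(-1,3); 
for z in range(118,132): print(z,((q[:,2]>z)&(q[:,2]<=z+1)).sum(),end='; ')
a=np.linspace(0,2*np.pi,60)
for dy,col in [(0,(0,255,0)),(-2,(0,0,255))]:
    for A in a:
        p=proj('wrist',[t[0]+.3+23*np.cos(A),t[1]+dy+23*np.sin(A),t[2]+35.3]); cv2.circle(im,tuple(np.round(p*1).astype(int)),0,col,-1)
for A in a:
    for r in (24.5,31): cv2.circle(im,tuple(np.round(proj('wrist',[575.75+r*np.cos(A),-91.5+r*np.sin(A),24])).astype(int)),0,(0,255,255),-1)
cv2.imwrite('pics/w3b.png',cv2.resize(im[80:350,240:410],(378,600),interpolation=0))
E
```

```text
118 216; 119 255; 120 264; 121 259; 122 276; 123 283; 124 470; 125 1168; 126 514; 127 90; 128 73; 129 218; 130 239; 131 43;
```

View pics/w3b.png

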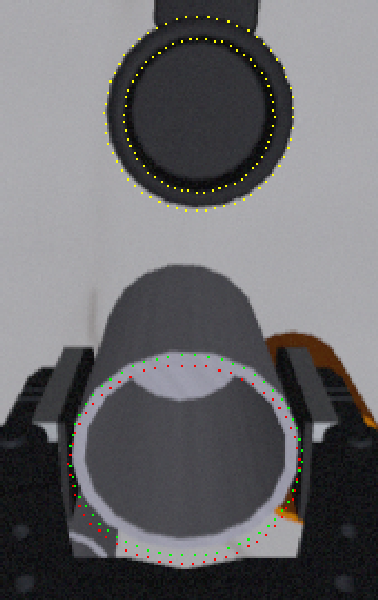

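To row units: 20 mm is 4, 19.1 mm is 3.82.

Emit:
{"fn": "move_tool", "kwargs": {"ticks": {"x":[4,4,3.82,0,0,0],"y":[0.34,0.34,0.34,0,0,0],"z":[0,0,0,0,0,0],"wx":[0,0,0,0,0,0],"wy":[0,0,0,0,0,0],"wz":[0,0,0,0,0,0],"finger_gap":[30,30,30,30,30,30]}}}

```text
clock: 9.4
eef_pos: [575.1, -93.0, 90.0]
tool_rot: [3.14, 0.001, 1.674]
force: [-0.7, 0.5, -1.3]
width: 44.9
gripper_force: 61.4
```

To row units: 15 mm is 3, 13 mm is 2.6.

Emit:
{"fn": "move_tool", "kwargs": {"ticks": {"x":[0.14,0,0,0,0,0,0],"y":[0.04,0,0,0,0,0,0],"z":[3,2.6,1.6,1.2,0.6,0,0],"wx":[0,0,0,0,0,0,0],"wy":[0,0,0,0,0,0,0],"wz":[0,0,0,0,0,0,0],"finger_gap":[30,30,30,30,30,30,30]}}}

```text
clock: 10.1
eef_pos: [574.8, -90.7, 44.0]
tool_rot: [-3.141, 0.0, 1.676]
force: [0.1, -0.2, -0.8]
width: 44.8
gripper_force: 61.8
```

Emit:
{"fn": "move_tool", "kwargs": {"ticks": {"x":[0,0,0,0,0],"y":[0,0,0,0,0],"z":[0.6,0.6,0.4,0,0],"wx":[0,0,0,0,0],"wy":[0,0,0,0,0],"wz":[0,0,0,0,0],"finger_gap":[30,30,30,30,30]}}}

```text
clock: 10.6
eef_pos: [575.1, -90.8, 36.2]
tool_rot: [3.141, 0.001, 1.676]
force: [1.7, -1.8, -0.9]
width: 45.0
gripper_force: 61.7
```

To row units: 2 mm is 0.4, -0.7 mm is -0.14.

Emit:
{"fn": "move_tool", "kwargs": {"ticks": {"x":[-0.14,0,0,0,0],"y":[0.06,0,0,0,0],"z":[0.4,0.4,0.4,0,0],"wx":[0,0,0,0,0],"wy":[0,0,0,0,0],"wz":[0,0,0,0,0],"finger_gap":[30,30,30,30,30]}}}

```text
clock: 11.1
eef_pos: [575.1, -91.1, 30.1]
tool_rot: [-3.141, -0.0, 1.676]
force: [1.9, -1.0, -2.4]
width: 45.2
gripper_force: 61.7
```

To row units: 1 mm is 0.2.

Emit:
{"fn": "move_tool", "kwargs": {"ticks": {"x":[0,0,0,0],"y":[0,0,0,0],"z":[0.2,0.2,0,0],"wx":[0,0,0,0],"wy":[0,0,0,0],"wz":[0,0,0,0],"finger_gap":[30,30,30,30]}}}

```text
clock: 11.5
eef_pos: [575.1, -91.2, 29.6]
tool_rot: [3.141, -0.001, 1.676]
force: [-2.3, -0.4, 10.2]
width: 45.5
gripper_force: 62.7
```

On the floor (10 N upward at the expected height). I'll release, rise and check.

Emit:
{"fn": "move_tool", "kwargs": {"ticks": {"x":[0,0,0,0,0,0,0],"y":[0,0,0,0,0,0,0],"z":[0,0,0,0,0,0,0],"wx":[0,0,0,0,0,0,0],"wy":[0,0,0,0,0,0,0],"wz":[0,0,0,0,0,0,0],"finger_gap":[85,85,85,85,85,85,85]}}}

```text
clock: 12.2
eef_pos: [575.1, -91.2, 28.2]
tool_rot: [-3.141, -0.0, 1.676]
force: [0.3, 0.4, 0.2]
width: 84.6
gripper_force: 0.0
```

Emit:
{"fn": "move_tool", "kwargs": {"ticks": {"x":[0,0,0,0,0,-6,-8,0,0],"y":[0,0,0,0,0,0,0,0,0],"z":[-2,-4,-8,-9,-9,-6,0,0,0],"wx":[0,0,0,0,0,0,0,0,0],"wy":[0,0,0,0,0,0,0,0,0],"wz":[0,0,0,0,0,0,0,0,0],"finger_gap":[85,85,85,85,85,85,85,85,85]}}}

```text
clock: 13.1
eef_pos: [582.0, -162.0, 219.0]
tool_rot: [3.141, 0.0, 1.673]
force: [-0.1, 0.8, -0.5]
width: 84.9
gripper_force: 0.0
```

```bash
python3 - <<'E'
from h import *
s=read_state();print(s['eef_pos'],s['tool_rot'])
im,d=cams.get_image('wrist');P=cloud('wrist',d)
cv2.imwrite('pics/w4.png',im); z=P[...,2]
m=(np.hypot(P[...,0]-575.7,P[...,1]+91.5)<32)&(z>55)&(z<72);q=P[m]
print('rim',m.sum(),cv2.minEnclosingCircle(q[:,:2].astype(np.float32)),np.percentile(q[:,2],[10,50,90]))
A=np.c_[q[:,:2]-[575.7,-91.5],np.ones(len(q))];print('tilt',np.linalg.lstsq(A,q[:,2],rcond=None)[0])
m=(np.hypot(P[...,0]-575.7,P[...,1]+91.5)<33)&(np.abs(z-24)<3.5);q=P[m]
print('socket rim visible',len(q),cv2.minEnclosingCircle(q[:,:2].astype(np.float32)))
E
```

```text
[ 582.01185553 -161.99588242  218.95578821] [3.14123660e+00 1.55984104e-04 1.67312903e+00]
rim 477 ((574.57861328125, -89.09706115722656), 22.828824996948242) [59.49723731 63.87324474 65.0052141 ]
tilt [-7.27553116e-03 -4.00931175e-03  6.32010034e+01]
socket rim visible 703 ((575.2899169921875, -89.82025909423828), 30.92987823486328)
```

View pics/w4.png

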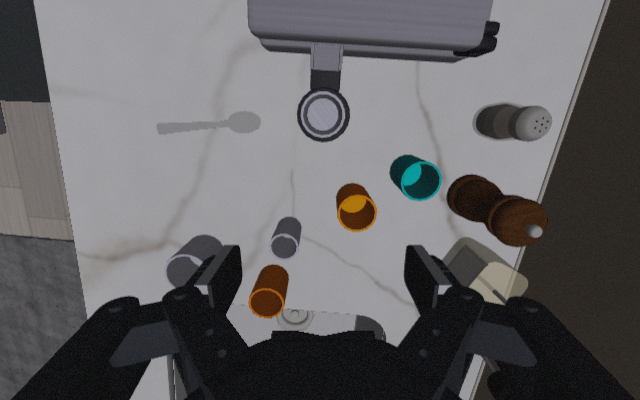

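The image shows the cup seated upright at (323,114), concentric with the holder and with its rim at about 64.5 mm. The other things have not moved. Next is the handle, expected near (458.5,69).

To row units: 34.5 mm is 6.9, -14.2 mm is -2.84.

Emit:
{"fn": "move_tool", "kwargs": {"ticks": {"x":[6.9,6.9,6.9,6.9,6.9,6.9,6.9,0],"y":[-2.84,-2.84,-2.84,-2.84,-2.84,-2.84,-2.84,0],"z":[0,0,0,0,0,0,0,0],"wx":[0,0,0,0,0,0,0,0],"wy":[0,0,0,0,0,0,0,0],"wz":[0,0,0,0,0,0,0,0],"finger_gap":[85,85,85,85,85,85,85,85]}}}

```text
clock: 13.95
eef_pos: [454.5, 75.4, 217.6]
tool_rot: [-3.137, -0.004, 1.686]
force: [0.5, -0.1, 0.3]
width: 84.9
gripper_force: 0.0
```

Emit:
{"fn": "move_tool", "kwargs": {"ticks": {"x":[0,0,0,0,0,0,0,0,0,0,0,0],"y":[0,0,0,0,0,0,0,0,0,0,0,0],"z":[0,0,0,0,0,0,0,0,0,0,0,0],"wx":[0,0,0,0,0,0,0,0,0,0,0,0],"wy":[0,0,0,0,0,0,0,0,0,0,0,0],"wz":[-2.74,-2.74,-2.74,-2.74,-2.74,-2.74,-2.74,-2.74,-2.74,-2.74,-2.8,0],"finger_gap":[85,85,85,85,85,85,85,85,85,85,85,85]}}}

```text
clock: 15.15
eef_pos: [458.1, 69.2, 218.2]
tool_rot: [3.141, -0.001, -3.096]
force: [0.1, -0.8, 0.0]
width: 85.2
gripper_force: 0.0
```

```bash
python3 - <<'E'
from h import *
s=read_state();print(s['eef_pos'],s['tool_rot'],s['qpos'])
im,d=cams.get_image('wrist');P=cloud('wrist',d);cv2.imwrite('pics/w5.png',im)
print('mark',[(x['position'],x['confidence'],ray('wrist',x['position'],75).round(1)) for x in models.mark_of('lid_handle','wrist')])
m=(im.max(-1)<75)&(np.hypot(P[...,0]-458,P[...,1]-68)<32)&(P[...,2]>70)&(P[...,2]<92);q=P[m]
print(m.sum(), m.sum()>4 and (cv2.minAreaRect(q[:,:2].astype(np.float32)),q[:,2].max()))
m=(im.max(-1)<75)&(np.hypot(P[...,0]-458,P[...,1]-68)<32)&(P[...,2]>82)&(P[...,2]<92);print('top line x',np.median(P[m],0))
E
```

```text
[458.07685944  69.15733807 218.18938034] [ 3.14120293e+00 -5.78011022e-04 -3.09622044e+00] [-0.2503366   0.38489144  0.05453769  2.03488452 -0.03165124  0.72309405
  1.44013151]
mark [([322.3, 188.6], 0.9, array([461.7,  69. ,  75. ]))]
607 (((457.3840637207031, 68.72852325439453), (15.289741516113281, 39.27800369262695), 2.162940740585327), np.float64(85.87611646159117))
top line x [458.19882451  68.52428494  83.11031937]
```

View pics/w5.png

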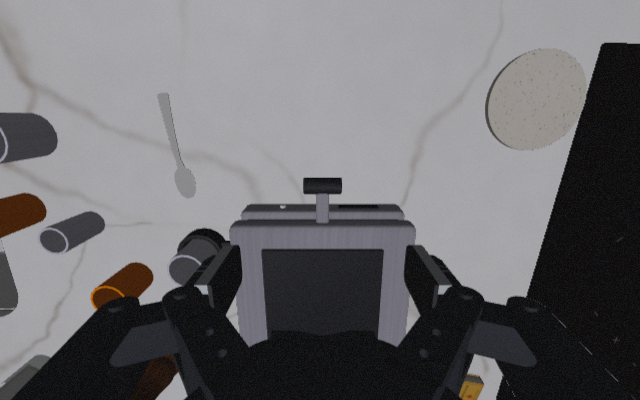

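The handle is at (322,186) px, world (458.3,68.7), 40 x 15 mm visible, with the tool right above it. Going down to pinch it.

To row units: 40 mm is 8, 15 mm is 3.

Emit:
{"fn": "move_tool", "kwargs": {"ticks": {"x":[0,0,0,0,0,0,0,0],"y":[0,0,0,0,0,0,0,0],"z":[8,8,7,5,3,1.8,0,0],"wx":[0,0,0,0,0,0,0,0],"wy":[0,0,0,0,0,0,0,0],"wz":[0,0,0,0,0,0,0,0],"finger_gap":[85,85,85,85,85,85,85,85]}}}

```text
clock: 16.05
eef_pos: [458.7, 69.0, 54.7]
tool_rot: [-3.142, 0.001, -3.098]
force: [-0.5, -0.1, -0.9]
width: 85.1
gripper_force: 0.0
```

Emit:
{"fn": "move_tool", "kwargs": {"ticks": {"x":[0,0,0,0,0,0,0,0],"y":[0,0,0,0,0,0,0,0],"z":[0,0,0,0,0,0,0,0],"wx":[0,0,0,0,0,0,0,0],"wy":[0,0,0,0,0,0,0,0],"wz":[0,0,0,0,0,0,0,0],"finger_gap":[20,20,20,20,20,20,20,20]}}}

```text
clock: 16.85
eef_pos: [458.7, 68.7, 55.1]
tool_rot: [-3.142, 0.001, -3.098]
force: [-1.6, -0.5, 6.9]
width: 39.4
gripper_force: 59.6
```

Emit:
{"fn": "move_tool", "kwargs": {"ticks": {"x":[-0.16,-0.3,-0.38,-0.46,0,0],"y":[0,0,0,0,0,0],"z":[-2.2,-2.24,-2.2,-2.18,0,0],"wx":[0,0,0,0,0,0],"wy":[0,0,0,0,0,0],"wz":[0,0,0,0,0,0],"finger_gap":[20,20,20,20,20,20]}}}

```text
clock: 17.45
eef_pos: [465.2, 69.0, 98.6]
tool_rot: [-3.141, 0.001, -3.097]
force: [3.1, -1.5, -4.6]
width: 38.7
gripper_force: 61.0
```

Lid load of about 4.6 N, grip good. Continuing the arc.

Emit:
{"fn": "move_tool", "kwargs": {"ticks": {"x":[-0.56,-0.66,-0.74,-0.84,-0.92,-1.02,-1.1,-1.2,0],"y":[0,0,0,0,0,0,0,0,0],"z":[-2.16,-2.12,-2.1,-2.06,-2.02,-2,-1.94,-1.88,0],"wx":[0,0,0,0,0,0,0,0,0],"wy":[0,0,0,0,0,0,0,0,0],"wz":[0,0,0,0,0,0,0,0,0],"finger_gap":[20,20,20,20,20,20,20,20,20]}}}

```text
clock: 18.35
eef_pos: [499.8, 70.6, 179.7]
tool_rot: [-3.142, -0.001, -3.099]
force: [2.2, 0.1, -6.4]
width: 38.8
gripper_force: 61.2
```

Emit:
{"fn": "move_tool", "kwargs": {"ticks": {"x":[-1.26,-1.34,-1.42,-1.5,-1.56,-1.64,0,0,0],"y":[0,0,0,0,0,0,0,0,0],"z":[-1.84,-1.78,-1.72,-1.64,-1.58,-1.52,0,0,0],"wx":[0,0,0,0,0,0,0,0,0],"wy":[0,0,0,0,0,0,0,0,0],"wz":[0,0,0,0,0,0,0,0,0],"finger_gap":[20,20,20,20,20,20,20,20,20]}}}

```text
clock: 19.25
eef_pos: [542.6, 72.5, 229.6]
tool_rot: [-3.141, -0.002, -3.098]
force: [-1.6, -0.5, -3.7]
width: 38.7
gripper_force: 62.5
```

```bash
python3 - <<'E'
from h import *
s=read_state();t=s['eef_pos'];print(t,s['force'],s['width'],s['gripper_force'])
for n in ['top','scene']:
    im,d=cams.get_image(n);P=cloud(n,d)
    g=np.array([np.cos(.043),np.sin(.043)]);h=np.array([608.4,75.9])+105*g
    x=(P[...,:2]-h)@g; y=(P[...,:2]-h)@np.array([-g[1],g[0]]); b=im.astype(int).max(-1)
    m=(np.abs(y)<95)&(x>-190)&(x<-10)&(P[...,2]>75)&(np.abs(P[...,2]-65-28-np.abs(x))<45)&((y<-65)|(y>65))
    q=np.c_[-x[m],P[...,2][m]]; p=np.polyfit(q[:,0],q[:,1],1); r=q[:,1]-np.polyval(p,q[:,0]); k=np.abs(r)<8; p=np.polyfit(q[k,0],q[k,1],1); print(n,len(q),'lid deg',np.degrees(np.arctan(p[0])))
    m=(np.hypot(P[...,0]-575.5,P[...,1]+90.5)<30)&(P[...,2]>55)&(P[...,2]<72);print('cup',m.sum(),np.median(P[m],0))
    cv2.imwrite(f'pics/{n}9.png',cv2.resize(im[90:310,200:460],(709,600)))
E
```

```text
[542.61364444  72.52530452 229.64979175] [-1.56501012 -0.5468013  -3.69835336] 38.704948509249185 62.48162627220154
top 1243 lid deg 42.969718742811935
cup 101 [577.9309228  -92.75685336  63.49604424]
scene 302 lid deg -33.12205535888253
cup 138 [573.47573774 -91.74113266  61.77882356]
```

View pics/scene9.png

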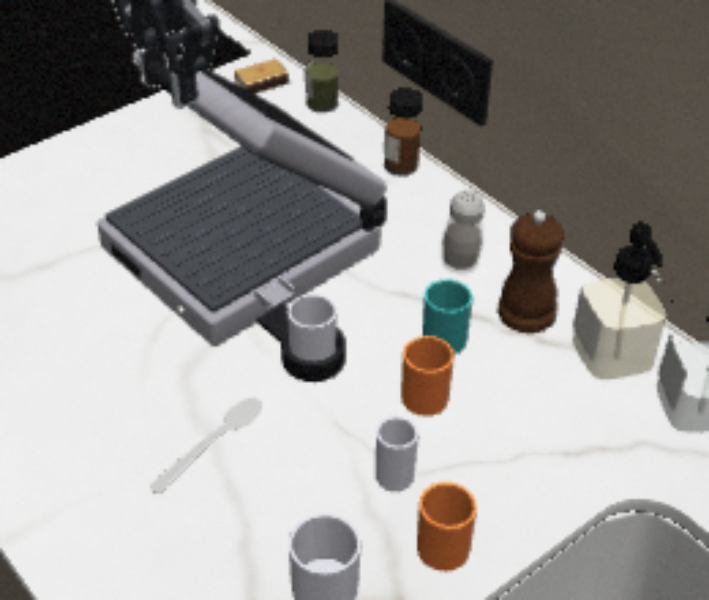

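The scene picture shows the lid held open at about 45° by the fingers at (180,70). The cup is seated upright at (313,335), and the others are undisturbed. The kinematics give 44.8° and the top camera's depth gives 43°. The scene camera's lid fit (-33°) is unusable, since that camera sees the lid edge-on. Handing in.

```bash
python3 -c "
from cell import ctrl
print(ctrl.finish_job())"
```

```text
the job is handed in; nothing more can be done
None
```

I handed the job in at about 19 s of the 64 s: the medium metal cup stands fully down and released in the holder, the fingers hold the lid at about 45°, and the other things stood undisturbed in the last picture; the call returned no verdict.

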